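Turn the tea-ball dish towards the pot

TASK

Get ready to drop the tea ball into the pot: slide the teapot across the hob, without lifting or tipping it, from the far ring to the ring nearer the dish, centred inside that ring, and let go of it. Then lift the dish by its bow handle straight up, at least 6 cm clear of its board, and only in the air turn it a quarter turn anticlockwise (seen from above), so that the lip that pointed away from the robot points left, to the teapot's side. Keep it level with the loose ball in the middle, disturb nothing else, and finish still holding it steady in the air above its board.

Things in the scene. Friction and masses are not known exactly. Their poses are not given: they have to be found in the camera images.
- hob: fixed black glass hob, 230 (x) x 460 (y) x 8 mm thick, flat on the table, two white-outlined rings. Origin: centre of its underside; its y axis runs along the row of rings, from the ring nearer the dish to the far one; z up.
- far_ring (a point): centre of the ring farther from the dish, on the glass (8 mm above the table); ring outline 140 mm in diameter. The teapot starts here, up to about 11 mm off-centre.
- near_ring (a point): centre of the empty ring nearer the dish, on the glass; outline 140 mm in diameter. 230 mm from the far ring.
- teapot: loose open green enamel teapot without its lid, about 0.6 kg, base diameter 100, greatest diameter 120, 100 mm high, mouth diameter 84. Origin: centre of its underside. Spout along its +x (tip 112 mm out, 105 mm up), handle along its -x, roughly towards the robot; z up.
- teapot_handle (a point): middle of the upright straight bar of the teapot's handle, 100 mm from the pot's axis along its -x and 62 mm above its underside. The bar is 12 x 12 mm in section (square to the pot's x and y) and 58 mm tall, from 32 to 90 mm above the underside; clear gap to the pot about 35 mm. Pinch it from above with the fingers closing along the teapot's y.
- board: fixed square birch board, 170 x 170 x 14 mm, under the dish. Origin: centre of its underside; a dark line on its top runs along its x, which points away from the robot (within about 25 degrees); its y then points left, towards the hob; z up.
- dish: loose round steel dish, about 0.28 kg, 150 mm in diameter, 28 mm high at the rim, its inside sloping 7 degrees down to the middle, standing on a flat foot 84 mm in diameter on the board. Origin: centre of its underside. Its +x points to its lip and starts along the board's x (within about 2 degrees); z up. An upright bow handle spans it along its y, legs at the rim, 133 mm high overall.
- dish_grip (a point): centre of the dark wooden grip on the middle of the bow, straight above the dish's centre, 120 mm above its underside. The grip is 80 mm long along the dish's y, 16 mm thick along its x and 26 mm tall. Pinch it from above with the fingers closing along the dish's x.
- dish_lip (a point): tip of the flat pouring lip of the dish, 102 mm from its centre along its +x, 28 mm above its underside; the lip is 26 mm wide.
- tea_ball: loose closed metal tea ball, 36 mm in diameter, 50 g, lying in the middle of the dish and free to roll. Origin: its centre.
- cups: bystander: stack of three nested porcelain cups, 82 mm wide, 108 mm high, on a low plank along the far edge. Origin: centre of its underside.
- sugar_tub: bystander: round plastic tub with push-button lid, 94 mm wide, 92 mm high, on the same plank. Origin: centre of its underside.
- strainer: bystander: steel tea strainer lying beyond the dish, bowl 80 mm wide, 22 mm high, handle reaching 190 mm along its -x. Origin: under the bowl's centre.
- teapot_lid: bystander: the teapot's lid, 86 mm wide, 36 mm high with its knob, lying between dish and hob on the robot's side. Origin: centre of its underside.
- spoon: bystander: steel spoon 160 mm long, lying between robot and hob. Origin: under its middle.
- honey_jar: bystander: glass jar 66 mm wide, 90 mm high, to the right of the dish. Origin: centre of its underside.
Mind the look-alikes: they are no part of the job. What is shaped like the dish but orange or yellow is not meant.

How it is judged (in metres and radians):
On the way, in this order (a step that is already met when the one before it is completed fails the run):
1. the teapot stands on the nearer ring, released (horizontal distance between teapot and near_ring below 0.02 m and angle between teapot's own z axis and vertical below 0.06 rad and z of teapot in the frame of hob below 0.013 m and contact force between the fingers and teapot below 0.1 N and linear speed of teapot below 0.02 m/s), for 0.2 s.
2. the dish is lifted clear of its board, level and not yet turned (z of dish in the frame of board above 0.044 m and angle between the x axis of dish and the x axis of board, either way round below 0.4 rad and angle between dish's own z axis and vertical below 0.1 rad), for 0.1 s.
3. the dish is turned a quarter turn to the left in the air (angle between the x axis of dish and the x axis of board, either way round above 1.37 rad and y of dish_lip in the frame of board above 0.02 m and z of dish in the frame of board above 0.064 m and angle between dish's own z axis and vertical below 0.1 rad and horizontal distance between tea_ball and dish below 0.02 m), for 0.2 s.
At the end, for the whole second after the job is handed in: Dish held still by the gripper, level within 6 deg, 50 mm or more clear of its board and within 60 mm of above its centre, lip a quarter turn left of the board's x within 11 deg, ball within 20 mm of the dish's centre; teapot upright on the glass within 20 mm of the near ring's centre (all of step 3 and horizontal distance between teapot and near_ring below 0.02 m and angle between teapot's own z axis and vertical below 0.06 rad and z of teapot in the frame of hob below 0.013 m and horizontal distance between dish and board below 0.06 m and z of tea_ball in the frame of dish below 0.04 m and contact force between the fingers and dish above 1 N and contact force between dish and board below 0.1 N and linear speed of dish below 0.03 m/s and angular speed of dish below 0.15 rad/s); the arm keeps its last pose, push and grip.
It fails at once if the teapot is lifted off the glass or tipped (z of teapot in the frame of hob above 0.02 m or angle between teapot's own z axis and vertical above 0.15 rad).
It fails at once if the dish is turned while still on or near its board (z of dish in the frame of board below 0.03 m and angle between the x axis of dish and the x axis of board, either way round above 0.45 rad).
It fails at once if the dish is tilted (angle between dish's own z axis and vertical above 0.17 rad).
It fails at once if the ball leaves the middle of the dish (horizontal distance between tea_ball and dish above 0.032 m).
It fails at once if a bystander is disturbed (distance of any of cups, sugar_tub, strainer, teapot_lid, spoon, honey_jar from where it was at the start of the episode above 0.03 m).
It also fails if it takes over 58 s, if anything falls off the work surface, if the arm or the gripper's body presses on something with over 40 N, if the wrist force passes 120 N, or if a joint passes its speed limit or range.

ROBOT

A 7-joint arm with a two-finger parallel gripper is mounted at the origin on the work surface. World frame = base frame: x ahead of the robot, y to its left, z up, the work surface at z = 0. Lengths are in mm, angles in rad, forces in N, time in s.
With the tool pointing down it reaches from about 400 to 900 mm from the base axis. Payload 5.5 kg.
Tool frame: the origin (TCP) lies midway between the tips of the shut fingers; the grasp point (between the pads) lies 19 mm behind it; z points along the fingers, y is the line along which they close (so a half turn about z gives the same grasp; the last joint's range is limited). The gripper opens to 85 mm and grips with 20 to 120 N. Pads are 22 mm wide; open, the fingers measure 114 mm over their backs; the gripper's body (76 mm by 85 mm) begins 54 mm behind the grasp point. The pads swing forward as they close: fully open they stand 13 mm farther back than shut.
Start: joints at [-0.922, 0.501, -0.427, 1.55, 0.221, 1.138, -0.21], TCP at [244.558, 602.238, 231.31] pointing down, gripper open.
Joint ranges: [-2.88, 2.88], [-0.31, 2.03], [-1.54, 1.56], [0.2, 2.42], [-1.41, 4.55], [0.19, 2.02], [-2.57, 2.57]. Speed limits (rad/s): [2.57, 2.57, 3.14, 3.14, 3.14, 3.14, 3.14].

INTERFACE

Orientations are given as a unit quaternion [w, x, y, z].
In Python, from plant import readout, cams, workorder gives the robot as it stands.
- The arm moves only by the shell command python3 -m pendant 'ROWS' [FORCE]. ROWS is text: rows parted by semicolons, each of 7 numbers parted by spaces: the opening, from -1 (shut) to 1 (fully open), then the shift along the tool's x, y, z in m, then the turn, a rotation vector about the tool's x, y, z in rad. In form: gripper tx ty tz rx ry rz; .... A call has exactly 8 rows; each row shifts and turns the commanded pose from where the row before left it, along the tool's axes as they then stand; what a row does not reach is not made up. A row lasts 1/10 s, in which the tool goes at most 50 mm and 8.59 degrees, less where a joint would pass 70% of its speed; a pose out of reach is approached as far as the arm can. A call with a gripper value outside its range is refused whole. The fingers move at their own pace and stop on an object; FORCE is the grip in N (left out, the last holds). Time passes only in rows, so rows that do not move let the fingers close, or fill a call up. It gives the time, the measured TCP pose, the force, the opening and the grip force at its end, in the units of the state.
- readout.get_state(): the state, without advancing time (a new reading comes with each control period).
- cams.grab_frame(name): name is "scene" or "top"; returns (picture, depth): 400x640x3 uint8, blue, green, red; 400x640 float32, mm along the optical axis (not along the pixel's ray), 0 where there is no reading.
- cams.camera_info(name): a dict with "fovy" (degrees; the focal length in pixels is half the picture's height over the tangent of half this angle, whatever the lens; pixels are square), "cx", "cy" (the principal point, pixels), "origin" and "attitude" of the camera in the world. Camera axes: x right, y down, z forward; pixel columns grow to the right and rows downward; lengths in mm; the calibration is good to about 2 mm. A picture is of the moment at which its call begins. camera_info takes no time and is no camera call.
- workorder.job_done(): hands the job in; it is judged then, once.
The state is a dict: "clock": time; "joints": joint angles; "dq": joint speeds; "joint_efforts": joint torques, N m; "tool_pos": TCP position; "tcp_rot": TCP orientation; "wrist_force": force on the tool from outside, world axes, zero at the start; "ft_torque": the same for the moment, N m; "opening": opening from 0.0 (shut) to 1.0 (fully open); "grip_force": force on a finger pad.
Only numpy, scipy, OpenCV 4.12 (cv2) and the standard library are available. Lean on these libraries where they do the work, as an engineer would, in place of code of your own. Each camera call takes 0.05 s, during which the arm holds its last target. There are 200 camera calls.

## Working session

There is one attempt and no reset: what is moved stays moved. The work goes in short steps, Python scripts to look and compute and a shell command to move; the robot and the scene stay as the last step left them, time stands still between calls to the robot, and variables do not carry over. Pictures are saved under pics/ and viewed, at most 10 in all, crops included, and the job is handed in when it is done.

```bash
mkdir -p pics; ls; python3 - <<'E'
from plant import readout,cams,workorder
import cv2,numpy as np
print(readout.get_state())
for n in("scene","top"):
    print(cams.camera_info(n)); p,d=cams.grab_frame(n); cv2.imwrite(f"pics/{n}1.png",p); np.save(f"pics/{n}1.npy",d)
    print(d.min(),d.max())
E
```

```text
pics
{'clock': 0.0, 'joints': array([-0.92181147,  0.50185737, -0.42678256,  1.55144004,  0.22079491,
        1.13826303, -0.21030149]), 'dq': array([ 0.00068985, -0.00015586, -0.00078931,  0.00051584, -0.00021655,
        0.00122247,  0.00017997]), 'joint_efforts': array([ 8.81756241e-04, -5.69512439e+01, -5.81612527e+00, -2.80944264e+01,
        1.03883108e-02,  1.17749115e-02,  1.94396222e-05]), 'tool_pos': array([244.37337421, 601.58299834, 230.25673058]), 'tcp_rot': array([-2.21545532e-04,  1.91677944e-01,  9.81457411e-01, -9.31074815e-04]), 'wrist_force': array([-0.36573711, -0.05168488,  0.0059991 ]), 'ft_torque': array([-0.02956679,  0.02643346, -0.03505123]), 'grip_force': 0.0, 'opening': 1.0012317176171737}
{'fovy': 48.145566008649816, 'cx': 317.84585300934845, 'cy': 200.8801819304229, 'origin': array([1688.29712684, -280.84566348,  939.82227692]), 'attitude': array([-0.33749148,  0.68616239,  0.57277792, -0.29530684])}
0.0 3880.345
{'fovy': 48.70663316190706, 'cx': 318.2660749872623, 'cy': 199.1164500028316, 'origin': array([ 309.27673763, -108.17041529, 1464.21584081]), 'attitude': array([-0.06730497,  0.71180544, -0.6967655 ,  0.05762709])}
0.0 2487.9338
```

View pics/scene1.png

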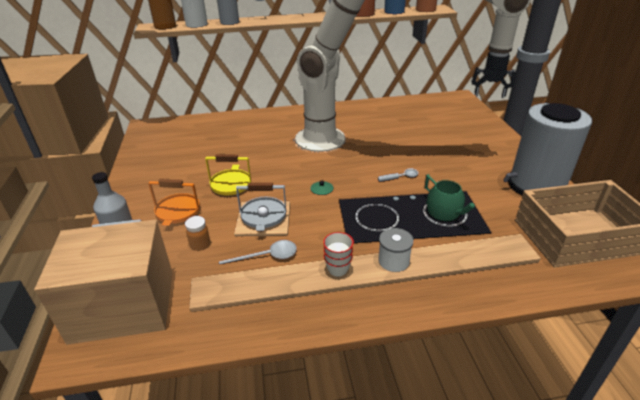

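View pics/top1.png

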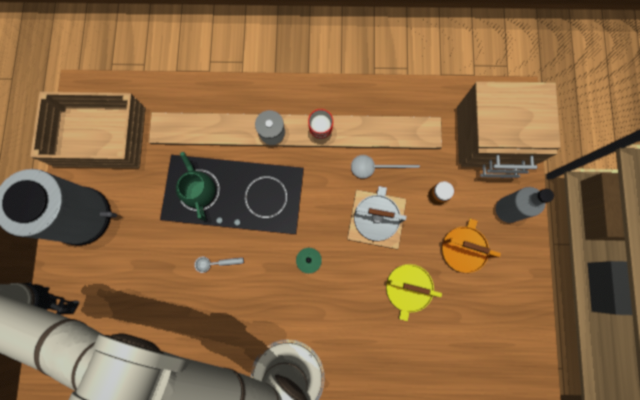

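The top view shows the teapot at (197,188) with its handle at (200,210), the free ring at (266,197), the steel dish at (379,217) with its lip at (382,190), and the grip at about (381,213). The yellow and orange dishes are decoys. The scene view shows the same items: teapot (445,202), dish (262,212), grip (262,187).

```bash
cat > h.py <<'E'
import numpy as np,cv2
from scipy.spatial.transform import Rotation as R
from plant import readout,cams
def info(n):
    c=cams.camera_info(n); return c,200/np.tan(np.radians(c["fovy"])/2),R.from_quat(np.roll(c["attitude"],-1)).as_matrix()
def cloud(n,d):
    c,f,A=info(n); v,u=np.mgrid[:400,:640]
    r=np.stack([(u-c["cx"])/f,(v-c["cy"])/f,np.ones(u.shape)],-1)
    return (r*d[...,None])@A.T+c["origin"]
def ray(n,uv,z):
    c,f,A=info(n); uv=np.atleast_2d(uv).astype(float)
    r=np.c_[(uv[:,0]-c["cx"])/f,(uv[:,1]-c["cy"])/f,np.ones(len(uv))]@A.T
    return c["origin"]+r*((z-c["origin"][2])/r[:,2])[:,None]
def box(m,x0,y0,x1,y1):
    o=np.zeros_like(m); o[y0:y1,x0:x1]=m[y0:y1,x0:x1]; return o>0
def circ(P):
    s=np.linalg.lstsq(np.c_[2*P[:,:2],np.ones(len(P))],(P[:,:2]**2).sum(1),rcond=None)[0]
    return s[:2],np.sqrt(s[2]+s[:2]@s[:2])
E
python3 - <<'E'
from h import *
np.set_printoptions(precision=1,suppress=True)
B={"top":dict(ring=(240,172,292,220),far=(175,165,222,215),pot=(160,140,230,225),dish=(340,180,415,250)),
"scene":dict(ring=(350,200,402,235),far=(415,195,475,228),pot=(410,165,485,230),dish=(230,170,295,240))}
for n in B:
    p=cv2.imread(f"pics/{n}1.png"); d=np.load(f"pics/{n}1.npy"); C=cloud(n,d); hsv=cv2.cvtColor(p,cv2.COLOR_BGR2HSV)
    b=B[n]
    w=(p.min(2)>90)&(hsv[...,1]<60)
    m=box(w,*b["ring"]); v,u=np.nonzero(m); P=ray(n,np.c_[u,v],8); c0=np.median(P,0)[:2]
    k=abs(np.hypot(*(P[:,:2]-c0).T)-70)<14; print(n,"near ring",circ(P[k]),k.sum(),"depth z",np.median(C[m][:,2]))
    g=box((hsv[...,0]>60)&(hsv[...,0]<95)&(hsv[...,1]>80),*b["pot"]); Q=C[g]; Q=Q[(Q[:,2]>-20)&(Q[:,2]<140)]
    print(" pot z pct",np.percentile(Q[:,2],[2,50,90,98]),len(Q))
    for lo,hi in((100,125),(80,100),(60,80),(30,60)):
        S=Q[(Q[:,2]>=lo)&(Q[:,2]<hi)]; print("  ",lo,hi,len(S),S.mean(0),S.min(0),S.max(0))
    D=C[b["dish"][1]:b["dish"][3],b["dish"][0]:b["dish"][2]].reshape(-1,3); H=hsv[b["dish"][1]:b["dish"][3],b["dish"][0]:b["dish"][2]].reshape(-1,3)
    S=D[(D[:,2]>115)&(D[:,2]<170)]; 
    print(" grip",len(S),S.mean(0),S.min(0),S.max(0)); e=np.linalg.eigh(np.cov(S[:,:2].T)); print("  axis",e[1][:,1], np.degrees(np.arctan2(e[1][1,1],e[1][0,1])))
    steel=(H[:,1]<60)&(D[:,2]>15)&(D[:,2]<60); S=D[steel]; print(" steel",len(S),S.mean(0),np.percentile(S,[1,99],axis=0))
    cv2.imwrite(f"pics/z{n}.png",cv2.resize(p[130:260,150:430] if n=="top" else p[150:250,220:500],None,fx=2.8,fy=2.8,interpolation=cv2.INTER_CUBIC))
E
```

```text
top near ring (array([574.4,  91.6]), np.float64(68.41954788083521)) 269 depth z 7.453463456499549
 pot z pct [  5.5  64.9 102.  107.6] 1302
   100 125 168 [592.3 314.4 104.9] [488.5 271.3 100. ] [692.2 360.5 114. ]
   80 100 322 [572.4 301.   90.4] [486.1 261.7  80.1] [681.8 369.6 100. ]
   60 80 203 [590.8 300.1  71. ] [486.3 257.5  60. ] [675.8 373.4  80. ]
   30 60 196 [580.3 311.5  46.5] [488.2 257.3  30. ] [662.2 374.6  59.5]
 grip 269 [ 506.6 -277.9  139.2] [ 488.8 -354.2  123.7] [ 525.5 -203.   152.3]
  axis [0.2 1. ] 80.187482987493
 steel 1481 [ 509.3 -279.2   29. ] [[ 437.6 -348.    17.5]
 [ 601.2 -209.1   53.8]]
scene near ring (array([579.1,  91.3]), np.float64(67.4750057326826)) 26 depth z 12.095417672644146
 pot z pct [  9.2  71.3 101.1 108.7] 1301
   100 125 143 [635.2 310.1 105.3] [554.9 267.6 100. ] [703.8 353.4 116.1]
   80 100 356 [610.2 309.   89.4] [499.3 258.   80. ] [700.9 365.6 100. ]
   60 80 349 [607.8 311.8  70. ] [497.9 255.9  60.1] [688.9 367.   80. ]
   30 60 313 [617.6 300.9  47.6] [500.5 255.7  30.2] [671.3 366.9  59.9]
 grip 318 [ 514.2 -280.3  137.4] [ 492.7 -356.5  115.8] [ 530.2 -203.9  152.3]
  axis [0.2 1. ] 80.39086309919928
 steel 1153 [ 512.1 -280.6   32.6] [[ 438.1 -350.6   18.2]
 [ 607.4 -210.2   56.1]]
```

View pics/ztop.png

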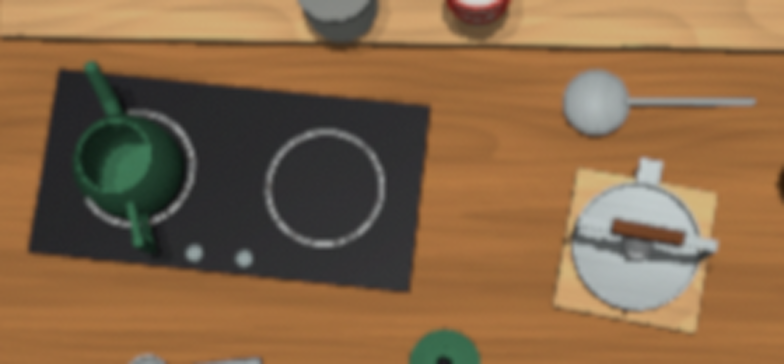

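The crop shows the teapot mouth at (120,160), handle bar end at (143,240), and spout tip at (93,70). The near ring is at (325,187), with the hob edges clear. The dish is at (636,247), with its lip at (650,170) and grip at (648,232).

```bash
python3 - <<'E'
from h import *
np.set_printoptions(precision=1,suppress=True)
n="top";p=cv2.imread("pics/top1.png");hsv=cv2.cvtColor(p,cv2.COLOR_BGR2HSV)
m=box((p.max(2)<75)&(hsv[...,1]<90),155,150,310,240).astype(np.uint8)
m=cv2.morphologyEx(m,cv2.MORPH_CLOSE,np.ones((9,9)))
c=max(cv2.findContours(m,0,2)[0],key=cv2.contourArea); W=ray(n,c[:,0],8)[:,:2].astype(np.float32)
r=cv2.minAreaRect(W);print("hob",r); 
bx=cv2.boxPoints(r);e=[bx[1]-bx[0],bx[2]-bx[1]];e=max(e,key=np.linalg.norm);e=e/np.linalg.norm(e)*np.sign(e[1]);hc=np.array(r[0])
print("rings from hob",hc-115*e,hc+115*e,"y axis",e)
bd=box((hsv[...,2]>190)&(hsv[...,1]>70),345,185,410,250).astype(np.uint8);bd=cv2.morphologyEx(bd,cv2.MORPH_OPEN,np.ones((3,3)))
v,u=np.nonzero(bd);print("board",cv2.minAreaRect(ray(n,np.c_[u,v],14)[:,:2].astype(np.float32)))
for n,b in(("top",(160,140,230,225)),("scene",(410,165,485,230))):
    p=cv2.imread(f"pics/{n}1.png");hsv=cv2.cvtColor(p,cv2.COLOR_BGR2HSV);C=cloud(n,np.load(f"pics/{n}1.npy"))
    g=box((hsv[...,0]>60)&(hsv[...,0]<95)&(hsv[...,1]>80),*b)
    Q=C[g];Q=Q[(Q[:,2]>15)&(Q[:,2]<140)]
    h=Q[(Q[:,0]<525)];s=Q[(Q[:,0]>660)&(Q[:,2]>95)]
    print(n,"handle",h.mean(0),np.percentile(h,[5,95],axis=0).ravel(),"spout",s.mean(0),s[s[:,0].argmax()])
    T=h[h[:,2]>88];print("  handletop",T.mean(0),T.min(0),T.max(0),len(T))
    k=Q[(Q[:,2]>102)&(Q[:,0]>530)&(Q[:,0]<650)];print("  rim",circ(k),len(k),k[:,2].mean())
    k=Q[(Q[:,2]>40)&(Q[:,2]<75)&(Q[:,0]>535)&(Q[:,0]<645)];k=k[np.hypot(*(k[:,:2]-[590,312]).T)>50];print("  belly",circ(k),len(k))
b=None
for n,b in(("top",(340,180,415,250)),("scene",(230,170,295,240))):
    p=cv2.imread(f"pics/{n}1.png");hsv=cv2.cvtColor(p,cv2.COLOR_BGR2HSV);C=cloud(n,np.load(f"pics/{n}1.npy"))
    Q=C[b[1]:b[3],b[0]:b[2]].reshape(-1,3);H=hsv[b[1]:b[3],b[0]:b[2]].reshape(-1,3)
    k=(Q[:,2]>115)&(Q[:,2]<170)&(H[:,1]>70)&(H[:,2]<140);G=Q[k];ce=G[:,:2].mean(0);print(n,"grip",len(G),G.mean(0),"zmax",np.percentile(G[:,2],[5,95]))
    k=(Q[:,2]>115)&(Q[:,2]<170);A=Q[k];ev=np.linalg.eigh(np.cov(A[:,:2].T))[1][:,1];t=(A[:,:2]-ce)@ev;print("  bow extent",t.min(),t.max())
    k=(H[:,1]<60)&(Q[:,2]>34)&(Q[:,2]<50);S=Q[k];L=S[np.hypot(*(S[:,:2]-ce).T)>82];L=L[L[:,0]>570];print("  lip",len(L),L.mean(0),L.max(0))
    k=(Q[:,2]>36)&(Q[:,2]<50)&(H[:,1]<70);S=Q[k];rr=np.hypot(*(S[:,:2]-ce).T);S=S[(rr>62)&(rr<84)];print("  rim",circ(S),len(S))
    k=(Q[:,2]>36)&(np.hypot(*(Q[:,:2]-ce).T)<30)&(Q[:,2]<75);print("  ball",Q[k].mean(0),k.sum())
E
```

```text
hob ((584.2313842773438, 204.96725463867188), (454.5504150390625, 227.2267303466797), 84.8774185180664)
rings from hob [574.   90.4] [594.5 319.5] y axis [0.1 1. ]
board ((507.3338317871094, -280.26129150390625), (166.26800537109375, 164.28712463378906), 80.40931701660156)
top handle [504.4 288.4  75.6] [487.2 280.2  43.2 522.5 297.8  98.9] spout [682.2 348.  104.3] [692.2 354.5 107.4]
  handletop [504.8 288.9  94.5] [486.1 280.2  88.4] [524.9 299.7 102.4] 42
  rim (array([586.4, 316.6]), np.float64(41.84552934392064)) 111 105.67026393880717
  belly (array([586.2, 315.9]), np.float64(56.86326625864831)) 177
scene handle [505.1 284.5  80.4] [499.3 282.   53.1 517.  290.8  97.1] spout [695.9 344.  105.7] [703.8 342.8 109.5]
  handletop [509.2 285.7  93.9] [499.3 282.   90. ] [521.4 292.9  97.9] 10
  rim (array([593.2, 314.3]), np.float64(40.855525729577934)) 89 105.81194994784114
  belly (array([591. , 314.5]), np.float64(56.80158774749618)) 332
top grip 118 [ 507.1 -277.   145.2] zmax [140.4 150.2]
  bow extent -77.16080816819981 74.97624166695506
  lip 48 [ 597.7 -293.9   41.1] [ 608.2 -281.    47.8]
  rim (array([ 508.6, -278.5]), np.float64(73.68271986854774)) 134
  ball [ 501.2 -276.4   49.6] 68
scene grip 210 [ 516.5 -277.7  137.3] zmax [123.5 149.3]
  bow extent -80.46366790508978 73.4515752727739
  lip 26 [ 605.8 -295.5   45. ] [ 614.2 -284.5   47.9]
  rim (array([ 513. , -280.5]), np.float64(73.30500062496218)) 214
  ball [ 518.3 -280.7   48.9] 85
```

```bash
python3 -m pendant '1 0 0 0 0 0 -0.1365;1 0 0 0 0 0 -0.1365;1 0 0 0 0 0 -0.1365;1 0 0 0 0 0 -0.1365;1 0 0 0 0 0 -0.1365;1 -0.0146 -0.0375 0 0 0 0;1 -0.0146 -0.0375 0 0 0 0;1 -0.0146 -0.0375 0 0 0 0' 60
python3 -m pendant '1 -0.0146 -0.0375 0 0 0 0;1 -0.0146 -0.0375 0 0 0 0;1 -0.0146 -0.0375 0 0 0 0;1 -0.0146 -0.0375 0 0 0 0;1 -0.0146 -0.0375 0 0 0 0;1 -0.0146 -0.0375 0 0 0 0;1 -0.0146 -0.0375 0 0 0 0;1 0 0 0 0 0 0'
cat >> h.py <<'E'
def tool():
    s=readout.get_state(); M=R.from_quat(np.roll(s["tcp_rot"],-1)).as_matrix(); return s,s["tool_pos"],M
def go(target,yawy=None):
    s,t,M=tool(); d=(np.array(target)-t)
    print("clock",round(s["clock"],2),"tcp",t.round(1),"y-yaw",np.degrees(np.arctan2(M[1,1],M[0,1])).round(2),"tilt",np.degrees(np.arccos(-M[2,2])).round(2),"tool-axes delta",(M.T@d).round(1),"F",s["wrist_force"].round(1),"grip",s["grip_force"],s["opening"],"q7",s["joints"].round(2))
E
python3 - <<'E'
from h import *
go([493,286,56])
for n in("top","scene"):
    p,d=cams.grab_frame(n); cv2.imwrite(f"pics/{n}2.png",p); np.save(f"pics/{n}2.npy",d)
a=cv2.imread("pics/top2.png")[110:270,130:330];b=cv2.imread("pics/scene2.png")[100:260,370:570]
cv2.imwrite("pics/both2.png",cv2.resize(np.hstack([a,b]),None,fx=2,fy=2,interpolation=cv2.INTER_CUBIC))
E
```

```text
clock: 0.9
tool_pos: [319.7, 506.1, 230.6]
tcp_rot: [-0.0, -0.148, 0.989, -0.0]
wrist_force: [0.6, 0.4, 0.2]
opening: 0.998
grip_force: 0.0
clock: 1.7
tool_pos: [498.3, 279.0, 230.4]
tcp_rot: [0.0, -0.143, 0.99, -0.002]
wrist_force: [0.9, -0.3, -0.1]
opening: 1.001
grip_force: 0.0
clock 1.7 tcp [498.3 279.  230.4] y-yaw 106.4 tilt 0.24 tool-axes delta [  3.    8.9 174.4] F [ 0.9 -0.3 -0.1] grip 0.0 1.0007062428525422 q7 [-0.18  0.37 -0.48  1.75  0.19  1.07  1.13]
```

View pics/both2.png

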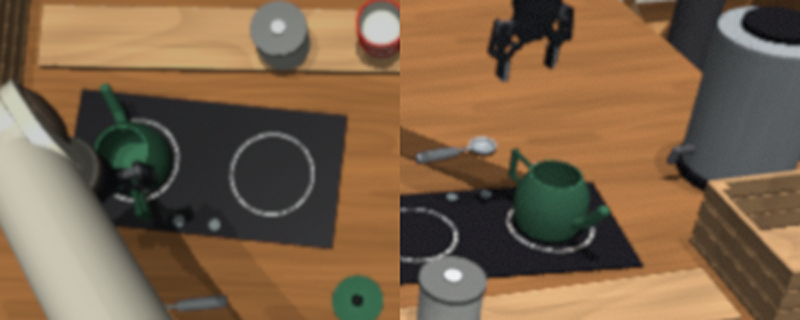

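The top crop shows the gripper over the handle (pot mouth at (130,150), hand at (135,175)). The scene crop shows the gripper well above and clear of the pot, with the handle bar top at (515,155). I'll descend partway and re-check.

```bash
python3 -m pendant '1 0.003 0.009 0.02 0 0 -0.01;1 0 0 0.02 0 0 0;1 0 0 0.02 0 0 0;1 0 0 0.02 0 0 0;1 0 0 0.02 0 0 0;1 0 0 0 0 0 0;1 0 0 0 0 0 0;1 0 0 0 0 0 0' 
python3 - <<'E'
from h import *
np.set_printoptions(precision=1,suppress=True)
go([492,286,56])
p,d=cams.grab_frame("scene"); cv2.imwrite("pics/scene3.png",p)
cv2.imwrite("pics/s3.png",cv2.resize(p[120:240,380:520],None,fx=5,fy=5,interpolation=cv2.INTER_CUBIC))
E
```

```text
clock: 2.6
tool_pos: [488.5, 295.4, 132.5]
tcp_rot: [0.001, -0.153, 0.988, 0.001]
wrist_force: [0.2, -0.3, -0.2]
opening: 0.999
grip_force: 0.0
clock 2.6 tcp [488.5 295.4 132.5] y-yaw 107.65 tilt 0.1 tool-axes delta [ -0.4 -10.   76.5] F [ 0.2 -0.3 -0.2] grip 0.0 0.9989777708508238 q7 [-0.2  0.5 -0.5  1.8  0.3  0.9  1.1]
```

View pics/s3.png

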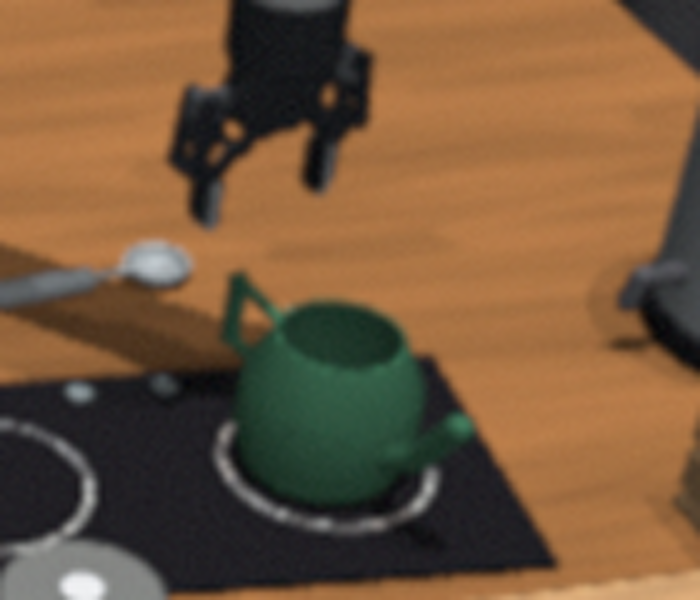

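The crop shows both fingers open and straddling above the handle: tips at (207,215) and (318,185), bar at (233,310). The arm had been lagging, so I'll apply the settled correction, descend and close.

```bash
python3 -m pendant '1 0 -0.01 0.0165 0 0 0;1 0 0 0.02 0 0 0;1 0 0 0.02 0 0 0;1 0 0 0.02 0 0 0;1 0 0 0 0 0 0;1 0 0 0 0 0 0;1 0 0 0 0 0 0;1 0 0 0 0 0 0' 
python3 - <<'E'
from h import *
go([492,286,56])
E
python3 -m pendant '0 0 0 0 0 0 0;-0.3 0 0 0 0 0 0;-0.5 0 0 0 0 0 0;-0.7 0 0 0 0 0 0;-1 0 0 0 0 0 0;-1 0 0 0 0 0 0;-1 0 0 0 0 0 0;-1 0 0 0 0 0 0' 60
python3 - <<'E'
from h import *
np.set_printoptions(precision=1,suppress=True)
go([492,286,56])
for n,x in(("top",(110,270,130,330)),("scene",(120,240,380,520))):
    p,d=cams.grab_frame(n); cv2.imwrite(f"pics/{n}4.png",p); np.save(f"pics/{n}4.npy",d)
    hsv=cv2.cvtColor(p,cv2.COLOR_BGR2HSV);C=cloud(n,d)
    g=box((hsv[...,0]>60)&(hsv[...,0]<95)&(hsv[...,1]>80),*((160,140,230,225) if n=="top" else (410,165,485,230)))
    Q=C[g];s=Q[(Q[:,0]>660)&(Q[:,2]>95)]
    k=Q[(Q[:,2]>40)&(Q[:,2]<75)&(Q[:,0]>535)&(Q[:,0]<645)];k=k[np.hypot(*(k[:,:2]-[590,312]).T)>50];print("  belly",circ(k),len(k),"spout",s.mean(0))
E
```

```text
clock: 3.45
tool_pos: [492.3, 285.1, 56.2]
tcp_rot: [0.001, -0.153, 0.988, 0.0]
wrist_force: [0.3, -0.2, 0.7]
opening: 0.999
grip_force: 0.0
clock 3.45 tcp [492.3 285.1  56.2] y-yaw 107.57 tilt 0.14 tool-axes delta [0.  0.9 0.2] F [ 0.3 -0.2  0.7] grip 0.0 0.999162776462677 q7 [-0.25  0.59 -0.41  1.88  0.34  0.73  1.03]
clock: 4.25
tool_pos: [491.3, 284.6, 54.9]
tcp_rot: [-0.0, -0.153, 0.988, 0.0]
wrist_force: [-1.0, -0.0, 2.7]
opening: 0.124
grip_force: 58.5
clock 4.25 tcp [491.3 284.6  54.9] y-yaw 107.58 tilt 0.0 tool-axes delta [-1.1  1.2 -1.1] F [-1.  -0.   2.7] grip 58.474663496017456 0.12425390249010092 q7 [-0.2  0.6 -0.4  1.9  0.3  0.7  1. ]
  belly (array([586.2, 316.1]), np.float64(57.09178898302058)) 155 spout [683.1 348.3 105.4]
  belly (array([590.7, 314.7]), np.float64(57.04966763721476)) 335 spout [869.6 235.3 252. ]
```

Gripped (opening about 11 mm, 58 N). The needed slide is about (-12, -224.5) mm in the world, the same from both cameras, which is (79, -210) in tool axes.

```bash
python3 -m pendant '-1 0.001 -0.0025 0 0 0 0;-1 0.002 -0.005 0 0 0 0;-1 0.003 -0.0075 0 0 0 0;-1 0.004 -0.0105 0 0 0 0;-1 0.004 -0.0105 0 0 0 0;-1 0.004 -0.0105 0 0 0 0;-1 0.004 -0.0105 0 0 0 0;-1 0.004 -0.0105 0 0 0 0'
python3 - <<'E'
from h import *
go([479.5,60.1,55])
E
```

```text
clock: 5.15
tool_pos: [486.9, 211.1, 54.9]
tcp_rot: [0.0, -0.153, 0.988, -0.0]
wrist_force: [-0.2, 3.9, 0.4]
opening: 0.128
grip_force: 58.8
clock 5.15 tcp [486.9 211.1  54.9] y-yaw 107.55 tilt 0.0 tool-axes delta [ 5.260e+01 -1.417e+02 -1.000e-01] F [-0.2  3.9  0.4] grip 58.80105257034302 0.12755567835947487 q7 [-0.13  0.54 -0.41  1.97  0.33  0.69  1.13]
```

```bash
python3 -m pendant '-1 0.004 -0.0105 0 0 0 0;-1 0.004 -0.0105 0 0 0 0;-1 0.004 -0.0105 0 0 0 0;-1 0.004 -0.0105 0 0 0 0;-1 0.004 -0.0105 0 0 0 0;-1 0.004 -0.0105 0 0 0 0;-1 0.004 -0.0105 0 0 0 0;-1 0.004 -0.0105 0 0 0 0'
python3 -m pendant '-1 0.004 -0.0105 0 0 0 0;-1 0.004 -0.0105 0 0 0 0;-1 0.004 -0.0105 0 0 0 0;-1 0.004 -0.0105 0 0 0 0;-1 0.003 -0.0085 0 0 0 0;-1 0.0015 -0.004 0 0 0 0;-1 0.001 -0.002 0 0 0 0;-1 0 0 0 0 0 0'
python3 - <<'E'
from h import *
np.set_printoptions(precision=1,suppress=True)
go([479.5,60.1,55])
for n in("top","scene"):
    p,d=cams.grab_frame(n); cv2.imwrite(f"pics/{n}5.png",p); np.save(f"pics/{n}5.npy",d)
    hsv=cv2.cvtColor(p,cv2.COLOR_BGR2HSV);C=cloud(n,d)
    g=box((hsv[...,0]>60)&(hsv[...,0]<95)&(hsv[...,1]>80),*((230,140,300,225) if n=="top" else (345,165,420,230)))
    Q=C[g];k=Q[(Q[:,2]>40)&(Q[:,2]<75)];k=k[abs(np.hypot(*(k[:,:2]-[576,91]).T)-59)<9];k=k[abs(k[:,0]-576)<55];print("  belly",circ(k),len(k),"zmax",np.percentile(Q[:,2],99))
a=cv2.imread("pics/top5.png")[110:270,180:380];b=cv2.imread("pics/scene5.png")[130:250,330:480]
cv2.imwrite("pics/both5.png",np.hstack([cv2.resize(a,(400,320),interpolation=2),cv2.resize(b,(400,320),interpolation=2)]))
E
```

```text
clock: 5.95
tool_pos: [481.7, 121.7, 54.8]
tcp_rot: [-0.0, -0.153, 0.988, 0.0]
wrist_force: [0.6, 4.9, 0.5]
opening: 0.128
grip_force: 58.9
clock: 6.75
tool_pos: [478.4, 61.7, 54.9]
tcp_rot: [-0.0, -0.152, 0.988, -0.0]
wrist_force: [0.7, 2.7, 0.6]
opening: 0.13
grip_force: 59.0
clock 6.75 tcp [478.4  61.7  54.9] y-yaw 107.53 tilt 0.02 tool-axes delta [-0.6 -1.8 -0.1] F [0.7 2.7 0.6] grip 58.96967589855194 0.1299759277683929 q7 [ 0.2  0.5 -0.4  2.1  0.3  0.6  1.4]
  belly (array([572. ,  94.6]), np.float64(57.25229507896948)) 44 zmax 113.09440023558957
  belly (array([577.9,  92.5]), np.float64(56.72282023820301)) 308 zmax 112.45336158972354
```

View pics/both5.png

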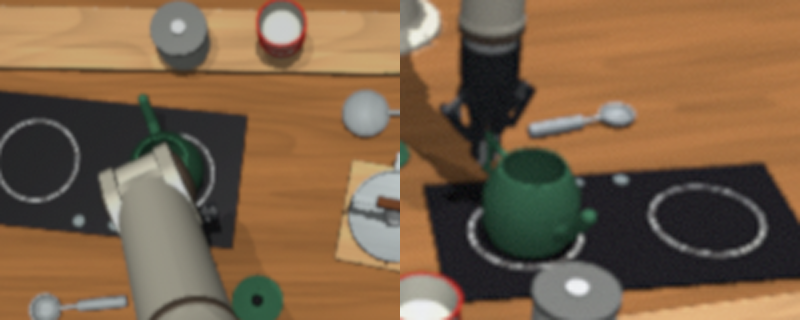

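The scene crop shows the pot upright, centred on the near ring to within about 2 mm in both views. Now I'll release it and retreat straight up.

```bash
python3 -m pendant '-0.5 0 0 0 0 0 0;0 0 0 0 0 0 0;0.5 0 0 0 0 0 0;1 0 0 0 0 0 0;1 0 0 0 0 0 0;1 0 0 0 0 0 0;1 0 0 0 0 0 0;1 0 0 0 0 0 0'
python3 -m pendant '1 0 0 -0.01 0 0 0;1 0 0 -0.02 0 0 0;1 0 0 -0.03 0 0 0;1 0 0 -0.03 0 0 0;1 0 0 -0.03 0 0 0;1 0 0 -0.03 0 0 0;1 0 0 -0.025 0 0 0;1 0 0 0 0 0 0'
python3 -m pendant '1 0 0 0 0 0 0.14;1 0 0 0 0 0 0.14;1 0 0 0 0 0 0.14;1 0 0 0 0 0 0.14;1 0 0 0 0 0 0.14;1 0 0 0 0 0 0.14;1 0 0 0 0 0 0.14;1 0 0 0 0 0 0.14'
python3 -m pendant '1 0 0 0 0 0 0.14;1 0 0 0 0 0 0.14;1 0 0 0 0 0 0.14;1 0 0 0 0 0 0.14;1 0 0 0 0 0 0.14;1 0 0 0 0 0 0.14;1 0 0 0 0 0 0.085;1 0 0 0 0 0 0'
python3 - <<'E'
from h import *
go([511,-279,175])
np.set_printoptions(precision=1,suppress=True)
for n in("top","scene"):
    p,d=cams.grab_frame(n); cv2.imwrite(f"pics/{n}6.png",p); np.save(f"pics/{n}6.npy",d)
    hsv=cv2.cvtColor(p,cv2.COLOR_BGR2HSV);C=cloud(n,d)
    g=box((hsv[...,0]>60)&(hsv[...,0]<95)&(hsv[...,1]>80),*((230,140,300,225) if n=="top" else (345,165,420,230)))
    Q=C[g];k=Q[(Q[:,2]>40)&(Q[:,2]<75)];k=k[abs(np.hypot(*(k[:,:2]-[576,91]).T)-59)<9];k=k[abs(k[:,0]-576)<55];print("  belly",circ(k),len(k),"zmax",np.percentile(Q[:,2],99))
E
```

```text
clock: 7.65
tool_pos: [478.4, 62.2, 54.8]
tcp_rot: [0.0, -0.153, 0.988, 0.0]
wrist_force: [-0.5, 0.2, 0.1]
opening: 0.999
grip_force: 0.0
clock: 8.45
tool_pos: [480.8, 62.8, 234.1]
tcp_rot: [0.004, -0.153, 0.988, -0.0]
wrist_force: [0.4, 0.4, -0.3]
opening: 1.0
grip_force: 0.0
clock: 9.25
tool_pos: [477.7, 62.2, 229.4]
tcp_rot: [-0.0, 0.398, 0.917, -0.0]
wrist_force: [0.1, 0.2, 0.2]
opening: 1.003
grip_force: 0.0
clock: 10.05
tool_pos: [477.8, 62.3, 229.4]
tcp_rot: [-0.0, 0.764, 0.645, -0.0]
wrist_force: [0.2, 0.5, 0.0]
opening: 0.998
grip_force: 0.0
clock 10.05 tcp [477.8  62.3 229.4] y-yaw -9.61 tilt 0.06 tool-axes delta [-330.9   89.8   54.4] F [0.2 0.5 0. ] grip 0.0 0.9984835885822227 q7 [ 0.05  0.18 -0.26  1.97  0.06  1.   -0.41]
  belly (array([572. ,  90.1]), np.float64(53.11192271711088)) 58 zmax 583.0217612403451
  belly (array([578.2,  92.6]), np.float64(56.72829974206663)) 305 zmax 110.90250054820966
```

```bash
python3 -m pendant '1 -0.015 0.004 0 0 0 0;1 -0.028 0.0075 0 0 0 0;1 -0.028 0.0075 0 0 0 0;1 -0.028 0.0075 0 0 0 0;1 -0.028 0.0075 0 0 0 0;1 -0.028 0.0075 0 0 0 0;1 -0.028 0.0075 0 0 0 0;1 -0.028 0.0075 0 0 0 0'
python3 -m pendant '1 -0.028 0.0075 0 0 0 0;1 -0.028 0.0075 0 0 0 0;1 -0.028 0.0075 0 0 0 0;1 -0.025 0.0075 0 0 0 0;1 -0.011 0.0035 0 0 0 0;1 0 0 0 0 0 0;1 0 0 0 0 0 0;1 0 0 0 0 0 0'
python3 - <<'E'
from h import *
go([511,-279,115])
for n in("top","scene"):
    p,d=cams.grab_frame(n); cv2.imwrite(f"pics/{n}7.png",p); np.save(f"pics/{n}7.npy",d)
a=cv2.imread("pics/top7.png")[150:270,310:460];b=cv2.imread("pics/scene7.png")[130:250,190:340]
cv2.imwrite("pics/both7.png",np.hstack([cv2.resize(a,(400,320),interpolation=2),cv2.resize(b,(400,320),interpolation=2)]))
E
```

```text
clock: 10.95
tool_pos: [498.7, -156.3, 229.7]
tcp_rot: [-0.0, 0.763, 0.646, -0.0]
wrist_force: [0.8, 1.0, -0.7]
opening: 1.002
grip_force: 0.0
clock: 11.75
tool_pos: [512.2, -277.1, 229.7]
tcp_rot: [-0.0, 0.763, 0.647, 0.0]
wrist_force: [-0.0, 0.2, -1.1]
opening: 1.001
grip_force: 0.0
clock 11.75 tcp [ 512.2 -277.1  229.7] y-yaw -9.44 tilt 0.07 tool-axes delta [ -2.2  -0.8 114.7] F [-0.   0.2 -1.1] grip 0.0 1.0006248618140583 q7 [ 0.49  0.35 -0.05  1.74  0.02  1.05  0.27]
```

View pics/both7.png

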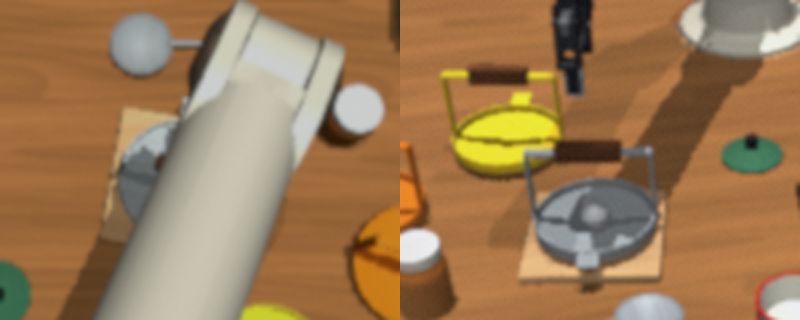

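The scene crop shows the fingers (575,80) high above the steel dish's grip (590,150), which is clear. The top view is blocked by the arm. I'll descend with a partial opening.

```bash
python3 -m pendant '0.3 -0.0022 -0.0008 0.01 0 0 0;0.2 0 0 0.02 0 0 0;0.2 0 0 0.025 0 0 0;0.2 0 0 0.025 0 0 0;0.2 0 0 0.02 0 0 0;0.2 0 0 0.01 0 0 0;0.2 0 0 0.004 0 0 0;0.2 0 0 0 0 0 0' 40
python3 - <<'E'
from h import *
go([511,-279,115])
n="scene";p,d=cams.grab_frame(n);C=cloud(n,d);hsv=cv2.cvtColor(p,cv2.COLOR_BGR2HSV)
Q=C[170:240,230:295].reshape(-1,3);H=hsv[170:240,230:295].reshape(-1,3)
k=(Q[:,2]>36)&(Q[:,2]<50)&(H[:,1]<70);S=Q[k];rr=np.hypot(*(S[:,:2]-[513,-280.5]).T);S=S[(rr>62)&(rr<84)];print("  rim",circ(S),len(S))
cv2.imwrite("pics/s8.png",cv2.resize(p[150:250,200:330],None,fx=5,fy=5,interpolation=2))
E
```

```text
clock: 12.65
tool_pos: [510.7, -281.1, 115.5]
tcp_rot: [-0.0, 0.764, 0.646, -0.0]
wrist_force: [0.5, 0.3, 0.9]
opening: 0.6
grip_force: 0.0
clock 12.65 tcp [ 510.7 -281.1  115.5] y-yaw -9.58 tilt 0.03 tool-axes delta [ 2.1 -0.   0.5] F [0.5 0.3 0.9] grip 0.0 0.6001729706226251 q7 [ 0.49  0.49 -0.04  1.83  0.03  0.83  0.27]
  rim (array([ 512.11991404, -280.28594167]), np.float64(73.74193874270703)) 212
```

View pics/s8.png

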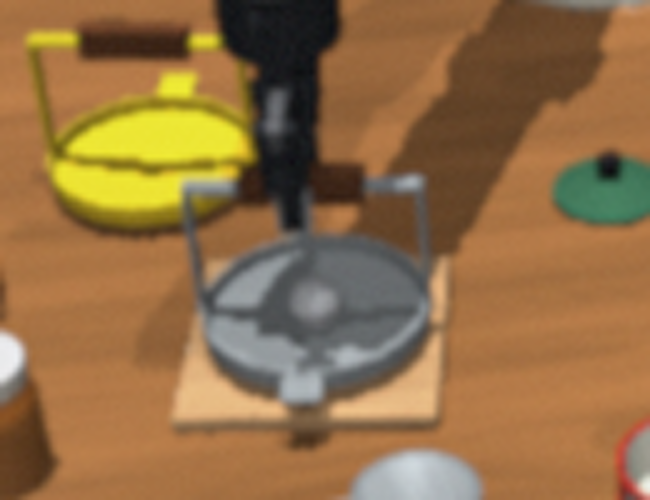

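The crop shows the front finger at (290,190) over the dark grip, which spans 240–365, so it is nearly centred. The ball sits mid-dish at (315,300). I'll nudge 2 mm and close gently.

```bash
python3 -m pendant '0 0.002 0 0 0 0 0;-0.2 0 0 0 0 0 0;-0.35 0 0 0 0 0 0;-0.45 0 0 0 0 0 0;-0.5 0 0 0 0 0 0;-0.54 0 0 0 0 0 0;-0.57 0 0 0 0 0 0;-0.6 0 0 0 0 0 0' 30
python3 -m pendant '-0.63 0 0 0 0 0 0;-0.66 0 0 0 0 0 0;-0.7 0 0 0 0 0 0;-0.75 0 0 0 0 0 0;-0.8 0 0 0 0 0 0;-1 0 0 0 0 0 0;-1 0 0 0 0 0 0;-1 0 0 0 0 0 0' 60
python3 - <<'E'
from h import *
np.set_printoptions(precision=1,suppress=True)
go([511,-279,115])
n="scene";p,d=cams.grab_frame(n);C=cloud(n,d);hsv=cv2.cvtColor(p,cv2.COLOR_BGR2HSV)
Q=C[170:240,230:295].reshape(-1,3);H=hsv[170:240,230:295].reshape(-1,3)
k=(Q[:,2]>36)&(Q[:,2]<50)&(H[:,1]<70);S=Q[k];rr=np.hypot(*(S[:,:2]-[513,-280.5]).T);S=S[(rr>62)&(rr<84)];print("  rim",circ(S),len(S))
k=(Q[:,2]>42)&(np.hypot(*(Q[:,:2]-[512,-280]).T)<30)&(Q[:,2]<75);print("  ball",Q[k].mean(0),k.sum())
E
```

```text
clock: 13.5
tool_pos: [510.6, -279.2, 115.7]
tcp_rot: [-0.0, 0.764, 0.645, -0.0]
wrist_force: [-1.0, 0.2, 1.0]
opening: 0.203
grip_force: 0.7
clock: 14.3
tool_pos: [510.6, -279.2, 115.8]
tcp_rot: [-0.0, 0.764, 0.645, -0.0]
wrist_force: [-4.3, 1.1, 5.6]
opening: 0.176
grip_force: 58.9
clock 14.3 tcp [ 510.6 -279.2  115.8] y-yaw -9.6 tilt 0.05 tool-axes delta [0.3 0.3 0.8] F [-4.3  1.1  5.6] grip 58.9434939622879 0.1760848237614394 q7 [ 0.5  0.5 -0.   1.8  0.   0.8  0.3]
  rim (array([ 512.6, -280.5]), np.float64(73.41003566891803)) 207
  ball [ 518.1 -280.5   51.5] 71
```

Firmly gripped. Lifting smoothly, first a little.

```bash
python3 -m pendant '-1 0 0 -0.0005 0 0 0;-1 0 0 -0.001 0 0 0;-1 0 0 -0.002 0 0 0;-1 0 0 -0.003 0 0 0;-1 0 0 -0.004 0 0 0;-1 0 0 -0.005 0 0 0;-1 0 0 -0.005 0 0 0;-1 0 0 -0.005 0 0 0'
python3 -m pendant '-1 0 0 -0.005 0 0 0;-1 0 0 -0.005 0 0 0;-1 0 0 -0.006 0 0 0;-1 0 0 -0.006 0 0 0;-1 0 0 -0.006 0 0 0;-1 0 0 -0.006 0 0 0;-1 0 0 -0.006 0 0 0;-1 0 0 -0.006 0 0 0'
python3 -m pendant '-1 0 0 -0.006 0 0 0;-1 0 0 -0.006 0 0 0;-1 0 0 -0.005 0 0 0;-1 0 0 -0.004 0 0 0;-1 0 0 -0.002 0 0 0;-1 0 0 -0.001 0 0 0;-1 0 0 0 0 0 0;-1 0 0 0 0 0 0'
python3 - <<'E'
from h import *
np.set_printoptions(precision=1,suppress=True)
go([511,-279,210])
n="scene";p,d=cams.grab_frame(n);C=cloud(n,d);hsv=cv2.cvtColor(p,cv2.COLOR_BGR2HSV)
s=np.s_[120:240,225:300];Q=C[s].reshape(-1,3);H=hsv[s].reshape(-1,3);c=np.array([512,-280])
k=(Q[:,2]>118)&(Q[:,2]<150)&(H[:,1]<70);S=Q[k];rr=np.hypot(*(S[:,:2]-c).T);S=S[(rr>62)&(rr<84)];print("  rim",circ(S),len(S),S[:,2].mean())
A=np.linalg.lstsq(np.c_[S[:,:2]-c,np.ones(len(S))],S[:,2],rcond=None)[0];print("slope deg",np.degrees(A[:2]))
k=(Q[:,2]>140)&(np.hypot(*(Q[:,:2]-c).T)<30)&(Q[:,2]<165);print("  ball",Q[k].mean(0),k.sum())
cv2.imwrite("pics/s9.png",cv2.resize(p[110:250,190:350],None,fx=4,fy=4,interpolation=2))
E
```

```text
clock: 15.15
tool_pos: [511.2, -279.3, 141.9]
tcp_rot: [0.0, 0.764, 0.645, 0.0]
wrist_force: [-0.4, -0.7, -3.7]
opening: 0.18
grip_force: 58.5
clock: 15.95
tool_pos: [511.1, -279.2, 187.8]
tcp_rot: [-0.0, 0.764, 0.645, 0.0]
wrist_force: [-0.4, -0.2, -2.5]
opening: 0.181
grip_force: 58.5
clock: 16.75
tool_pos: [510.9, -279.2, 211.0]
tcp_rot: [-0.0, 0.764, 0.645, -0.0]
wrist_force: [0.3, -0.5, -2.7]
opening: 0.173
grip_force: 58.5
clock 16.75 tcp [ 510.9 -279.2  211. ] y-yaw -9.6 tilt 0.03 tool-axes delta [0.2 0.  1. ] F [ 0.3 -0.5 -2.7] grip 58.473939299583435 0.17336103003793493 q7 [ 0.5  0.4 -0.   1.8  0.   1.   0.3]
  rim (array([ 513.6, -280.2]), np.float64(71.77502737929268)) 483 130.2763307751355
slope deg [1.8 0.4]
  ball [ 518.4 -281.1  146.8] 68
```

View pics/s9.png

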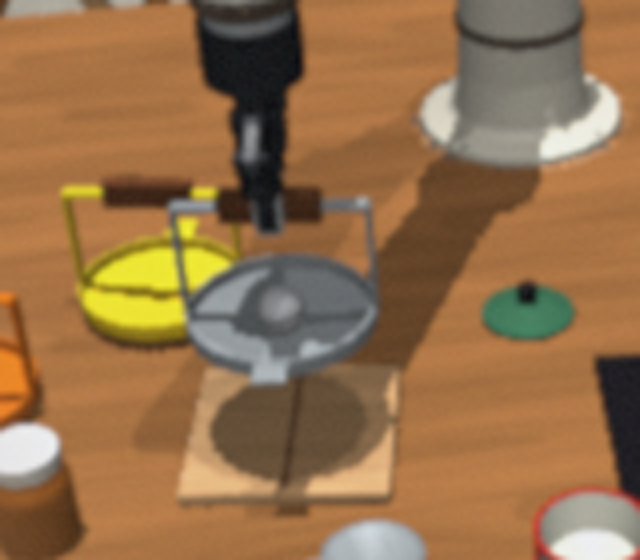

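The dish is level in the air about 95 mm over the board, with the ball centred at (280,307) and the lip pointing to the camera. Now the quarter turn, slowly and with ramps.

```bash
python3 -m pendant '-1 0 0 0 0 0 -0.01;-1 0 0 0 0 0 -0.02;-1 0 0 0 0 0 -0.03;-1 0 0 0 0 0 -0.04;-1 0 0 0 0 0 -0.05;-1 0 0 0 0 0 -0.05;-1 0 0 0 0 0 -0.05;-1 0 0 0 0 0 -0.05'
python3 -m pendant '-1 0 0 0 0 0 -0.05;-1 0 0 0 0 0 -0.05;-1 0 0 0 0 0 -0.05;-1 0 0 0 0 0 -0.05;-1 0 0 0 0 0 -0.05;-1 0 0 0 0 0 -0.05;-1 0 0 0 0 0 -0.05;-1 0 0 0 0 0 -0.05'
python3 -m pendant '-1 0 0 0 0 0 -0.05;-1 0 0 0 0 0 -0.05;-1 0 0 0 0 0 -0.05;-1 0 0 0 0 0 -0.05;-1 0 0 0 0 0 -0.05;-1 0 0 0 0 0 -0.05;-1 0 0 0 0 0 -0.05;-1 0 0 0 0 0 -0.05'
python3 -m pendant '-1 0 0 0 0 0 -0.05;-1 0 0 0 0 0 -0.05;-1 0 0 0 0 0 -0.05;-1 0 0 0 0 0 -0.05;-1 0 0 0 0 0 -0.05;-1 0 0 0 0 0 -0.04;-1 0 0 0 0 0 -0.04;-1 0 0 0 0 0 -0.04'
python3 -m pendant '-1 0 0 0 0 0 -0.04;-1 0 0 0 0 0 -0.03;-1 0 0 0 0 0 -0.02;-1 0 0 0 0 0 -0.01;-1 0 0 0 0 0 0;-1 0 0 0 0 0 0;-1 0 0 0 0 0 0;-1 0 0 0 0 0 0'
python3 - <<'E'
from h import *
np.set_printoptions(precision=1,suppress=True)
go([511,-279,210])
n="scene";p,d=cams.grab_frame(n);C=cloud(n,d);hsv=cv2.cvtColor(p,cv2.COLOR_BGR2HSV)
s=np.s_[120:240,215:330];Q=C[s].reshape(-1,3);H=hsv[s].reshape(-1,3);c=np.array([512,-280])
k=(Q[:,2]>118)&(Q[:,2]<150)&(H[:,1]<70);S=Q[k];rr=np.hypot(*(S[:,:2]-c).T);L=S[rr>85];print("lip",L.mean(0),L[:,:2].max(0),len(L));S=S[(rr>62)&(rr<84)];print("  rim",circ(S),len(S),S[:,2].mean())
k=(Q[:,2]>142)&(np.hypot(*(Q[:,:2]-c).T)<30)&(Q[:,2]<165);print("  ball",Q[k].mean(0),k.sum())
cv2.imwrite("pics/s10.png",cv2.resize(p[110:250,190:470],None,fx=2.8,fy=2.8,interpolation=2))
E
```

```text
clock: 17.6
tool_pos: [511.1, -279.3, 211.3]
tcp_rot: [-0.0, 0.657, 0.754, 0.0]
wrist_force: [-0.4, -0.6, -3.5]
opening: 0.18
grip_force: 58.5
clock: 18.4
tool_pos: [511.1, -279.3, 211.2]
tcp_rot: [-0.0, 0.495, 0.869, 0.0]
wrist_force: [-0.8, 0.1, -2.8]
opening: 0.179
grip_force: 58.5
clock: 19.2
tool_pos: [511.0, -279.3, 211.3]
tcp_rot: [-0.0, 0.312, 0.95, -0.0]
wrist_force: [-0.6, 0.4, -3.7]
opening: 0.18
grip_force: 58.5
clock: 20.0
tool_pos: [511.0, -279.4, 211.3]
tcp_rot: [-0.0, 0.132, 0.991, -0.0]
wrist_force: [-0.5, 0.3, -4.8]
opening: 0.178
grip_force: 58.5
clock: 20.8
tool_pos: [511.1, -279.2, 211.3]
tcp_rot: [-0.0, 0.084, 0.996, 0.0]
wrist_force: [-0.1, -0.7, -3.7]
opening: 0.177
grip_force: 58.5
clock 20.8 tcp [ 511.1 -279.2  211.3] y-yaw 80.36 tilt 0.0 tool-axes delta [0.2 0.2 1.3] F [-0.1 -0.7 -3.7] grip 58.47509443759918 0.17732062300439153 q7 [ 0.7  0.4 -0.3  1.8  0.1  1.   1.7]
lip [ 447.8 -124.1  130.7] [781.3  19.8] 47
  rim (array([ 513.4, -279.4]), np.float64(71.88939110801294)) 512 131.1148510922776
  ball [ 518.  -276.9  148.8] 43
```

View pics/s10.png

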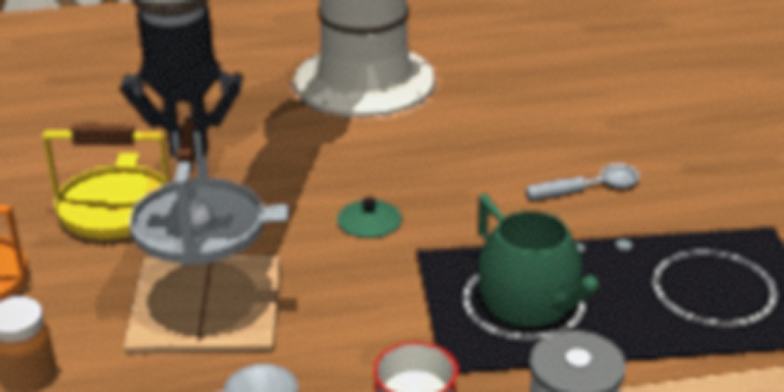

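The lip now points left at (275,213), towards the pot. The ball is near the middle at about (200,213), and the pot stands on the near ring. One call to settle, then I'll hand in.

```bash
python3 -m pendant '-1 0 0 0 0 0 0;-1 0 0 0 0 0 0;-1 0 0 0 0 0 0;-1 0 0 0 0 0 0;-1 0 0 0 0 0 0;-1 0 0 0 0 0 0;-1 0 0 0 0 0 0;-1 0 0 0 0 0 0' && python3 -c "
from plant import workorder;print(workorder.job_done())"
```

```text
clock: 21.65
tool_pos: [511.1, -279.2, 211.3]
tcp_rot: [-0.0, 0.084, 0.996, 0.0]
wrist_force: [0.5, -0.4, -2.5]
opening: 0.182
grip_force: 58.5
the job is handed in; nothing more can be done
None
```

The job is handed in at 21.7 s, with no verdict shown: the teapot stands released within about 2 mm of the near ring's centre, and the dish is held level about 95 mm above its board, lip a quarter turn left, ball near the middle.

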